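# Lay fresh-lacquered chair spindles away to cure

## Robot

A 6-joint arm with a two-finger parallel gripper is mounted at the origin on the work surface. World frame = base frame: x ahead of the robot, y to its left, z up, the work surface at z = 0. Lengths are in m, angles in rad, forces in N, time in s.
With the tool pointing down it reaches from about 0.3 to 0.875 m from the base axis. Payload 6.4 kg.
Tool frame: the origin (TCP) lies midway between the tips of the shut fingers; the grasp point (between the pads) lies 19 mm behind it; z points along the fingers, y is the line along which they close (so a half turn about z gives the same grasp; the last joint's range is limited). The gripper opens to 85 mm and grips with 20 to 120 N. Pads are 22 mm wide; open, the fingers measure 114 mm over their backs; the gripper's body (76 mm by 85 mm) begins 54 mm behind the grasp point. The pads swing forward as they close: fully open they stand 13 mm farther back than shut.
Start: joints at [0.993, 0.181, 1.607, -0, 1.354, -0.206], TCP at [0.209, 0.536, 0.231] pointing down, gripper open.
Joint ranges: [-2.99, 2.99], [-0.89, 2.07], [0.3, 2.58], [-1.14, 4.28], [0, 2.63], [-3.12, 3.12]. Speed limits (rad/s): [2.57, 2.57, 3.01, 3.14, 3.14, 3.14].

## Interface

Orientations are given as a unit quaternion [w, x, y, z].
In Python, from bench import ctrl gives the robot as it stands. The module is installed in compiled form; this text tells all that it offers.
- The arm moves only by the tool move_arm, never from a script. Its argument "plan" is one flat list of numbers, 6 for each row, row after row: the shift along the world's x, y, z in units of 50 mm (1.0 is 50 mm), then the turn, a rotation vector about the world's x, y, z in rad. A call has 1 to 10 rows; each row is the pose to reach, as a shift and turn from the pose commanded when the call began; what a row does not reach only later rows make up. A row lasts 1/8 s, in which the tool goes at most 62.5 mm and 10.7 degrees, less where a joint would pass 70% of its speed; a pose out of reach is approached as far as the arm can. A call with a gripper value outside its range is refused whole. "grip" is the finger opening in mm, from 0 to 85.4, set as the call begins (left out, the last holds). The fingers move at their own pace and stop on an object; the grip force is fixed at half the most. Time passes only in rows, so rows that repeat a pose let the fingers close. It gives the time, the measured TCP pose, the force, the opening and the grip force at its end, in the units of the state.
- ctrl.get_obs(): the state, without advancing time (a new reading comes with each control period).
- ctrl.camera(name): name is "scene" or "top" or "wrist"; returns a dict with "pixels" (420x560x3 uint8, red, green, blue), "fx", "fy", "cx", "cy" (pixels), "dist_coeffs" ([k1, k2, p1, p2, k3] as OpenCV has them; the pictures are not rectified), "origin" and "attitude" of the camera in the world. Camera axes: x right, y down, z forward; pixel columns grow to the right and rows downward; lengths in m; the calibration is good to about 2 mm. A picture is of the moment at which its call begins. There is no depth.
- ctrl.hand_in(): hands the job in; it is judged then, once.
The state is a dict: "time_s": time; "q": joint angles; "dq": joint speeds; "joint_efforts": joint torques, N m; "eef_pos": TCP position; "eef_rot": TCP orientation; "wrist_force": force on the tool from outside, world axes, zero at the start; "torque": the same for the moment, N m; "opening": opening from 0.0 (shut) to 1.0 (fully open); "grasp_force": force on a finger pad.
Only numpy, scipy, OpenCV 4.12 (cv2) and the standard library are available. Lean on these libraries where they do the work, as an engineer would, in place of code of your own. Each camera call takes 0.05 s, during which the arm holds its last target. There are 200 camera calls.

## Task

Pull the chest's upper drawer fully out to its stop, then lay the red and the blue lacquered spindle flat and lengthwise in it, each in the bay lined with its own colour, and leave the drawer out so that they can cure. The lacquer is soft: hold the spindles with a light grip of no more than 30 N, set them down gently without dropping or pressing them, and leave everything else as it stands, the lower drawer shut.

Things in the scene. Friction and masses are not known exactly. Their poses are not given: they have to be found in the camera images.
- chest_drawer0 (a joint): Upper drawer of the chest: m pulled out, 0 shut to 0.200 at its stop; starts shut or up to 0.04 ajar. Slides towards the robot (along -x of its handle point), takes about 3 N plus light damping, stays where it is left.
- chest_drawer0_handle (a point): Middle of the upper drawer's dark steel bar handle: round bar of 11 mm diameter, 120 mm long, level, 35 mm in front of the drawer's face, 38 mm below the chest's top and 126 mm above the bench. Moves with the drawer. x axis straight into the chest (the drawer opens along -x), y along the bar. Can be pinched from above.
- chest_drawer1 (a joint): Lower drawer, with a like handle 70 mm below the upper one: m pulled out; starts shut and is not needed. A fixed amber jar, 68 mm wide and 95 mm tall, stands on the back half of the chest top.
- bay_red (a point): Where the felt of the red-lined bay (left half of the upper drawer seen from the robot) lies once the drawer is fully out: a point fixed to the chest, on the felt, 94 mm above the bench; x axis lengthwise, into the chest. Bay 121 mm wide, open 97 mm either way along x from drawer front to chest front. Above the felt: sides 48 mm, front 56 mm, divider 38 mm, chest top 70 mm.
- bay_blue (a point): The same for the blue-lined bay, right half of the upper drawer seen from the robot, 127 mm beside the red one.
- red_spindle_mid (a point): Red lacquered chair spindle, 140 mm long: 32 x 32 mm square blocks, 26 mm long, at the ends, a round belly of 28 mm diameter and 52 mm length in the middle (grip there). 0.11 kg. Lies on its blocks; point at its middle on the centre line, 16 mm up; x axis along its length. Dents if the forces of both fingers add to over 65 N: grip with under 30 N (20 N carries it); chips if set down in the drawer with over 30 N or dropped from more than about 5 mm.
- blue_spindle_mid (a point): Blue lacquered chair spindle, same shape, point, axes and care as the red one.
- bare_spindle_mid (a point): Unfinished pale wooden spindle of the same shape, bystander. Any of the three spindles may lie in any of three places on the left half of the bench.
- glue_mid (a point): White glue bottle, orange cap, 42 mm diameter, 170 mm tall, standing among the spindles; bystander. Point at half height.
- wax_tin_mid (a point): Round tin with a green label, 60 mm diameter, 85 mm tall, standing left among the spindles; bystander. Point at half height.
- mallet_mid (a point): Wooden mallet lying at the right, partly under the open drawer: head 65 x 120 x 65 mm, 260 mm long over all; bystander. Point on its handle, 33 mm up.
There are look-alikes about, which are no part of the job. There is more than one size of the part that bears red_spindle_mid; the job needs the middle-sized.

How it is judged:
By the outcome, as a careful person would: the job done as asked, in the order asked, and still so for the second after the job is handed in, with the robot touching nothing.
It also fails if it takes over 72 s, if anything falls off the work surface, if the arm or the gripper's body presses on something with over 40 N, if the wrist force passes 120 N, or if a joint passes its speed limit or range.

## Working session

There is one attempt and no reset: what is moved stays moved. The work goes in short steps, Python scripts to look and compute and a tool call to move; the robot and the scene stay as the last step left them, time stands still between calls to the robot, and variables do not carry over. Pictures are saved under pics/ and viewed, at most 10 in all, crops included, and the job is handed in when it is done.

Besides the shell and the picture viewer there is one more tool, called after "Emit:" by a JSON object that holds its "api" and its "payload". move_arm: Moves the arm, as the interface text tells. Its arguments: {"type":"object","properties":{"plan":{"type":"array"},"grip":{"type":"number"}},"required":["plan"]}

```bash
mkdir -p pics; cat > h.py <<'E'
import numpy as np, cv2
from scipy.spatial.transform import Rotation as R
from bench import ctrl
def cam(n,save=None):
    c=ctrl.camera(n)
    if save: cv2.imwrite('pics/'+save,cv2.cvtColor(c['pixels'],cv2.COLOR_RGB2BGR))
    return c
def Rm(c):
    a=np.array(c['attitude'],float)
    return a if a.shape==(3,3) else R.from_quat(a,scalar_first=True).as_matrix()
def K(c): return np.array([[c['fx'],0,c['cx']],[0,c['fy'],c['cy']],[0,0,1.]])
def ray(c,px,z):
    p=cv2.undistortPoints(np.array(px,float).reshape(-1,1,2),K(c),np.array(c['dist_coeffs'],float)).reshape(-1,2)
    d=np.c_[p,np.ones(len(p))]@Rm(c).T; o=np.array(c['origin'])
    return o+d*((z-o[2])/d[:,2])[:,None]
def proj(c,P):
    r=Rm(c).T; P=np.array(P,float).reshape(-1,3)
    return cv2.projectPoints(P,cv2.Rodrigues(r)[0],-r@np.array(c['origin']),K(c),np.array(c['dist_coeffs'],float))[0].reshape(-1,2)
E
python3 - <<'E'
from h import *
a=cam('top','top1.png'); b=cam('scene','scene1.png')
for c in(a,b): print(c['origin'],c['attitude'],c['fx'],c['dist_coeffs'])
import pickle; pickle.dump((a,b),open('c1.pkl','wb'))
o=ctrl.get_obs(); print(o)
E
```

```text
[0.3302035  0.05979927 1.53282271] [-0.02849648  0.70841439 -0.70437412  0.03455579] 539.7059607455365 [-0.05199677  0.          0.          0.          0.        ]
[1.62467829 0.06700219 1.00638609] [-0.30756851  0.62830165  0.64079791 -0.31625416] 462.76306650124405 [-0.07197656  0.          0.          0.          0.        ]
{'time_s': 0.1, 'q': array([ 9.92657349e-01,  1.81504795e-01,  1.60794539e+00, -2.78013518e-05,
        1.35380152e+00, -2.06275787e-01]), 'dq': array([-0.00024165, -0.00189721, -0.00123443, -0.00086656, -0.00038019,
       -0.00088632]), 'joint_efforts': array([ 4.43439376e-04, -4.45878267e+01, -3.52235699e+01, -1.84131463e-04,
        4.29120482e-03,  2.64191851e-05]), 'eef_pos': array([0.20861577, 0.53526282, 0.23043479]), 'eef_rot': array([-3.04527110e-04,  1.84859137e-01,  9.82764677e-01, -7.71725182e-04]), 'wrist_force': array([0.14844851, 0.64922154, 0.98475942]), 'torque': array([-0.0027852 ,  0.01932925,  0.01160937]), 'grasp_force': 0.0, 'opening': 0.9987405984564841}
```

View pics/top1.png

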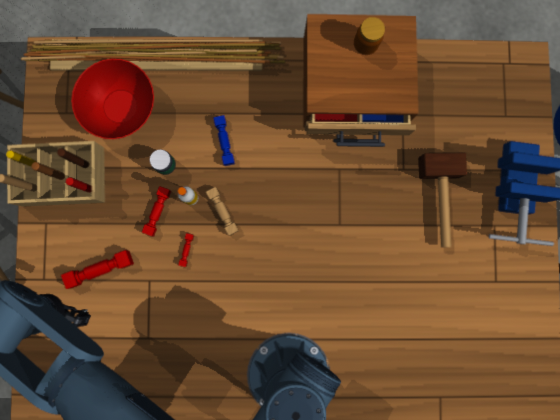

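View pics/scene1.png

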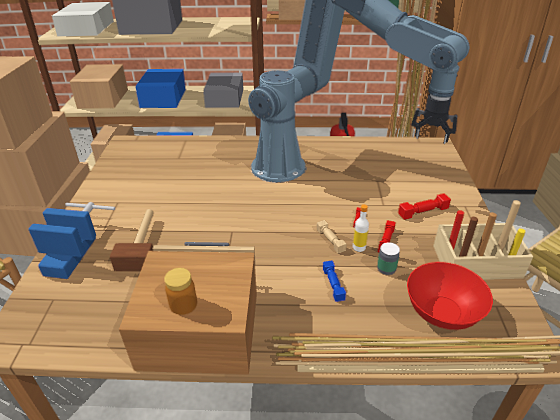

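Top picture: three red spindles, at (97,269) large, (156,211) middle and (186,250) small. Blue is at (224,140), bare at (222,211), glue at (187,195), tin at (163,161). The drawer is slightly ajar, with its handle bar at about (360,145). I'll measure the lengths and confirm in one crop.

```bash
python3 - <<'E'
from h import *
import pickle; a,b=pickle.load(open('c1.pkl','rb'))
im=a['pixels']; hsv=cv2.cvtColor(im,cv2.COLOR_RGB2HSV)
red=((hsv[...,0]<6)|(hsv[...,0]>174))&(hsv[...,1]>190)&(hsv[...,2]>80)
blue=(abs(hsv[...,0].astype(int)-118)<12)&(hsv[...,1]>170)&(hsv[...,2]>60)
pale=(hsv[...,0]>8)&(hsv[...,0]<22)&(hsv[...,2]>170)&(hsv[...,1]<150)
for nm,m in(('red',red),('blue',blue),('pale',pale)):
    n,l,s,ce=cv2.connectedComponentsWithStats(m.astype(np.uint8))
    for i in range(1,n):
        if s[i,4]<90 or s[i,4]>1500: continue
        ys,xs=np.where(l==i); (c,wh,an)=cv2.minAreaRect(np.c_[xs,ys].astype(np.float32))
        bx=cv2.boxPoints((c,wh,an)); P=ray(a,bx,.024)
        e1=P[1]-P[0]; e2=P[2]-P[1]
        L=e1 if np.linalg.norm(e1)>np.linalg.norm(e2) else e2
        ang=np.degrees(np.arctan2(L[1],L[0]))
        print(nm,np.round(c),P.mean(0).round(3),'L',np.linalg.norm(e1).round(3),np.linalg.norm(e2).round(3),'ang',ang.round(1))
for nm,px,z in(('handle ends',[[336,140],[383,141]],.126),('front corners',[[306,126],[415,127]],.15),('chest top',[[307,15],[417,17],[415,117],[307,112]],.164),('tin top',[[161,159]],.085),('glue top',[[185,191]],.17),('mallet head',[[421,153],[466,153],[466,178],[420,176]],.065)):
    print(nm,ray(a,px,z)[:,:2].round(3).tolist())
u=cv2.resize(im[100:300,50:260],None,fx=2.8,fy=2.8,interpolation=cv2.INTER_CUBIC)
v=cv2.resize(im[90:165,295:430],None,fx=4,fy=4,interpolation=cv2.INTER_CUBIC)
cv2.imwrite('pics/crop1.png',u[...,::-1]); cv2.imwrite('pics/crop2.png',v[...,::-1])
E
```

```text
red [329. 116.] [ 0.727 -0.114  0.024] L 0.08 0.015 ang -89.4
red [ 76. 183.] [0.53  0.602 0.024] L 0.021 0.063 ang -107.9
red [156. 211.] [0.453 0.373 0.024] L 0.139 0.036 ang -19.4
red [186. 250.] [0.346 0.288 0.024] L 0.092 0.022 ang -12.6
red [ 97. 269.] [0.29  0.536 0.024] L 0.203 0.046 ang -68.5
blue [374. 118.] [ 0.725 -0.243  0.024] L 0.063 0.015 ang -89.4
blue [224. 140.] [0.657 0.186 0.024] L 0.029 0.142 ang -167.3
blue [534. 155.] [ 0.622 -0.709  0.024] L 0.061 0.154 ang -96.6
blue [534. 184.] [ 0.539 -0.702  0.024] L 0.065 0.16 ang -96.4
pale [ 77. 146.] [0.638 0.605 0.024] L 0.062 0.143 ang -117.7
pale [446. 212.] [ 0.456 -0.446  0.024] L 0.007 0.188 ang -178.5
handle ends [[0.637, -0.121], [0.635, -0.246]]
front corners [[0.668, -0.039], [0.668, -0.326]]
chest top [[0.965, -0.041], [0.964, -0.335], [0.691, -0.323], [0.702, -0.041]]
tin top [[0.59, 0.35]]
glue top [[0.493, 0.27]]
mallet head [[0.616, -0.365], [0.617, -0.492], [0.547, -0.49], [0.551, -0.361]]
```

View pics/crop1.png

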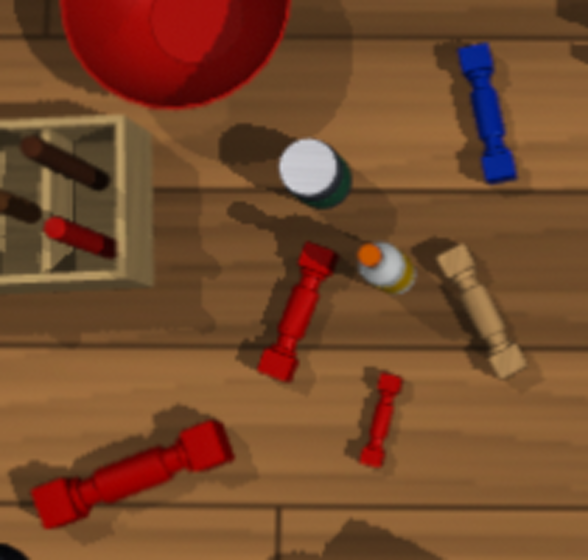

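View pics/crop2.png

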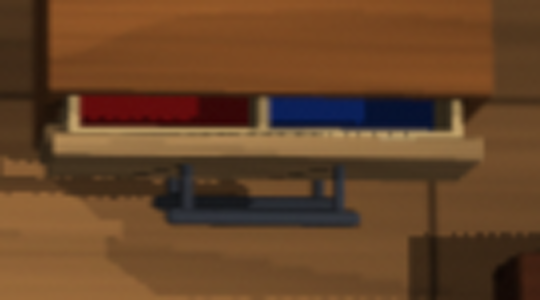

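The middle red at (156,211) measures 139 mm, matching 140. The others measure 203 and 92 mm, so it is the one meant. Blue (224,140) measures 142 mm. The bar handle seen in the crop is at rows 144 (upper) and 141 (lower). I'll head for the handle.

Emit:
{"api": "move_arm", "payload": {"plan": [1,-1.7,0,0,0,-0.15,1.7,-2.8,0,0,0,-0.3,2.4,-3.9,0,0,0,-0.45,3.1,-5,0,0,0,-0.6,3.8,-6.1,0,0,0,-0.75,4.5,-7.2,0,0,0,-0.9,5.1,-8.3,0,0,0,-1.05,5.7,-9.4,0,0,0,-1.18,6.2,-10.5,0,0,0,-1.197,6.7,-11.4,0,0,0,-1.197], "grip": 24}}

```text
time_s: 1.35
eef_pos: [0.5272, -0.0039, 0.231]
eef_rot: [-0.0, 0.707, 0.708, 0.0]
wrist_force: [0.3, 0.1, -0.7]
opening: 0.281
grasp_force: 0.0
```

Emit:
{"api": "move_arm", "payload": {"plan": [0.5,-1,0,0,0,0,1,-2,0,0,0,0,1.3,-2.8,0,0,0,0,1.4,-3,0,0,0,0,1.4,-3,0,0,0,0]}}

```text
time_s: 1.98
eef_pos: [0.5964, -0.1519, 0.2306]
eef_rot: [-0.001, 0.707, 0.707, -0.0]
wrist_force: [0.5, -0.1, -0.6]
opening: 0.278
grasp_force: 0.0
```

```bash
python3 - <<'E'
from h import *
import pickle
a=pickle.load(open('c1.pkl','rb'))[0]
print('upper',ray(a,[[336.5,144.3],[384.5,144.5]],.126).round(4).tolist(),'lower',ray(a,[[334,140.7],[379,140.7]],.056).round(4).tolist())
c=cam('wrist','wrist1.png'); pickle.dump(c,open('w1.pkl','wb'))
o=ctrl.get_obs(); print(o['time_s'],o['eef_pos'],R.from_quat(o['eef_rot'],scalar_first=True).as_matrix().round(3).tolist(),o['opening'],o['q'].round(2),c['origin'],Rm(c)[:,2])
E
```

```text
upper [[0.625, -0.1219, 0.126], [0.6257, -0.2498, 0.126]] lower [[0.6498, -0.124, 0.056], [0.651, -0.2499, 0.056]]
2.025 [ 0.59629536 -0.15103763  0.23078313] [[-0.002, 1.0, -0.001], [1.0, 0.002, 0.001], [0.001, -0.001, -1.0]] 0.28120494821031233 [-0.44  0.27  1.5   0.    1.37 -0.44] [ 0.59629366 -0.07682984  0.37331502] [-8.34407357e-04 -2.95734421e-01 -9.55269834e-01]
```

View pics/wrist1.png

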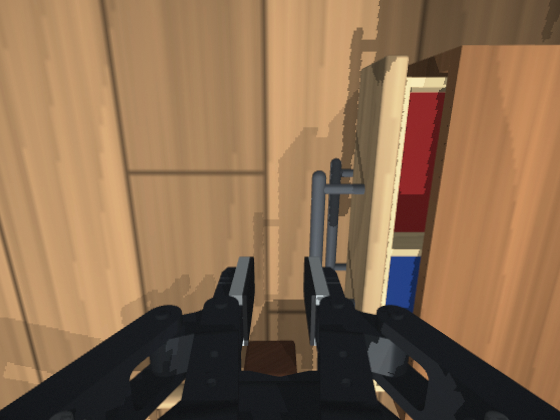

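Wrist view: the upper bar runs from its left end at (319,173) down to (317,260), with the lower handle to its right at (335,165). The drawer is about 25 mm ajar.

```bash
python3 - <<'E'
from h import *
import pickle
c=pickle.load(open('w1.pkl','rb'))
print(ray(c,[[318.5,173],[317.5,250]],.126).round(4).tolist(),'low',ray(c,[[335,161],[332,255]],.056).round(4).tolist(), 'chest top edge',ray(c,[[462,47],[427,320]],.164).round(4).tolist(),'front top edge',ray(c,[[407,58],[385,240]],.15).round(4).tolist())
E
```

```text
[[0.6266, -0.1221, 0.126], [0.6282, -0.1863, 0.126]] low [[0.6508, -0.123, 0.056], [0.6529, -0.223, 0.056]] chest top edge [[0.702, -0.0414, 0.164], [0.7072, -0.226, 0.164]] front top edge [[0.676, -0.0451, 0.15], [0.6746, -0.1675, 0.15]]
```

Emit:
{"api": "move_arm", "payload": {"plan": [0.6,-0.68,-0.8,0,0,0,0.6,-0.68,-1,0,0,0,0.6,-0.68,-1,0,0,0]}}

```text
time_s: 2.4
eef_pos: [0.6258, -0.184, 0.1802]
eef_rot: [-0.001, 0.706, 0.708, -0.0]
wrist_force: [0.1, -0.8, -0.5]
opening: 0.281
grasp_force: 0.0
```

Emit:
{"api": "move_arm", "payload": {"plan": [0.03,0,-0.4,0,0,0,0.03,0,-0.8,0,0,0,0.03,0,-1.1,0,0,0,0.03,0,-1.36,0,0,0,0.03,0,-1.36,0,0,0]}}

```text
time_s: 3.02
eef_pos: [0.6274, -0.1856, 0.1116]
eef_rot: [-0.001, 0.706, 0.708, -0.0]
wrist_force: [0.1, 0.9, -0.3]
opening: 0.28
grasp_force: 0.0
```

Emit:
{"api": "move_arm", "payload": {"plan": [0,0,0,0,0,0,0,0,0,0,0,0,0,0,0,0,0,0], "grip": 10}}

```text
time_s: 3.4
eef_pos: [0.6283, -0.1861, 0.1134]
eef_rot: [0.0, 0.706, 0.708, 0.0]
wrist_force: [0.5, -1.0, -3.2]
opening: 0.117
grasp_force: 13.6
```

Emit:
{"api": "move_arm", "payload": {"plan": [0,0,0,0,0,0,0,0,0,0,0,0], "grip": 8}}

```text
time_s: 3.65
eef_pos: [0.6283, -0.1861, 0.1135]
eef_rot: [0.0, 0.706, 0.708, -0.0]
wrist_force: [-1.4, -0.7, -1.4]
opening: 0.105
grasp_force: 47.8
```

Emit:
{"api": "move_arm", "payload": {"plan": [-0.2,0,0,0,0,0,-0.6,0,0,0,0,0,-1,0,0,0,0,0,-1.4,0,0,0,0,0,-1.8,0,0,0,0,0,-2.2,0,0,0,0,0,-2.6,0,0,0,0,0,-3,0,0,0,0,0,-3.3,0,0,0,0,0,-3.4,0,0,0,0,0]}}

```text
time_s: 4.9
eef_pos: [0.4577, -0.1855, 0.1135]
eef_rot: [-0.0, 0.707, 0.708, 0.0]
wrist_force: [2.9, 4.4, -1.7]
opening: 0.106
grasp_force: 48.0
```

Emit:
{"api": "move_arm", "payload": {"plan": [-0.06,0,0,0,0,0,-0.12,0,0,0,0,0,-0.16,0,0,0,0,0,-0.2,0,0,0,0,0,-0.2,0,0,0,0,0]}}

```text
time_s: 5.52
eef_pos: [0.4514, -0.1855, 0.1135]
eef_rot: [0.002, 0.707, 0.708, 0.003]
wrist_force: [16.4, 4.9, -10.7]
opening: 0.106
grasp_force: 47.4
```

At the stop: 16 N, with the handle at x = 0.451 as predicted. Now I'll release and rise.

Emit:
{"api": "move_arm", "payload": {"plan": [0.07,0,0,0,0,0,0.07,0,0,0,0,0,0.07,0,0,0,0,0], "grip": 24}}

```text
time_s: 5.9
eef_pos: [0.4517, -0.1863, 0.1134]
eef_rot: [0.0, 0.706, 0.708, -0.0]
wrist_force: [-0.1, -0.8, -0.2]
opening: 0.281
grasp_force: 0.0
```

Emit:
{"api": "move_arm", "payload": {"plan": [0,0,0.4,0,0,0,0,0,1,0,0,0,0,0,2,0,0,0,-0.1,0.6,3,0,0,0.15,-0.2,1.6,3.4,0,0,0.3,-0.3,2.7,3.4,0,0,0.45,-0.4,3.8,3.4,0,0,0.6,-0.5,4.9,3.4,0,0,0.75,-0.6,6,3.4,0,0,0.9,-0.7,7.1,3.4,0,0,1.05]}}

```text
time_s: 7.15
eef_pos: [0.4164, 0.1704, 0.2837]
eef_rot: [0.001, 0.254, 0.967, -0.0]
wrist_force: [-0.3, -0.6, 0.5]
opening: 0.279
grasp_force: 0.0
```

Emit:
{"api": "move_arm", "payload": {"plan": [0.2,1.1,-0.2,0,0,0.12,0.4,2.2,-0.4,0,0,0.19,0.6,3.2,-0.8,0,0,0.19,0.7,3.9,-1.2,0,0,0.19,0.74,4.06,-1.3,0,0,0.19,0.74,4.06,-1.3,0,0,0.19], "grip": 55}}

```text
time_s: 7.9
eef_pos: [0.4537, 0.3716, 0.218]
eef_rot: [-0.0, 0.163, 0.987, -0.001]
wrist_force: [-0.2, -0.4, 0.7]
opening: 0.643
grasp_force: 0.0
```

```bash
cat > look.py <<'E'
from h import *
import sys,pickle
def look(col,save):
    c=cam('wrist',save); o=ctrl.get_obs()
    hsv=cv2.cvtColor(c['pixels'],cv2.COLOR_RGB2HSV); H=hsv[...,0].astype(int)
    m=((H<6)|(H>174)) if col=='red' else abs(H-118)<12
    m=m&(hsv[...,1]>150)&(hsv[...,2]>60)
    T=R.from_quat(o['eef_rot'],scalar_first=True).as_matrix()
    print(o['eef_pos'].round(4),'tooly ang',np.degrees(np.arctan2(T[1,1],T[0,1])).round(1),'q6',o['q'].round(2),o['time_s'])
    n,l,s,ce=cv2.connectedComponentsWithStats(m.astype(np.uint8))
    for i in range(1,n):
        if s[i,4]<1500: continue
        ys,xs=np.where(l==i); bx=cv2.boxPoints(cv2.minAreaRect(ray(c,np.c_[xs,ys],.024)[:,:2].astype(np.float32)))
        e=[bx[1]-bx[0],bx[2]-bx[1]]; L=max(e,key=np.linalg.norm)
        print(s[i],bx.mean(0).round(4),[np.linalg.norm(v).round(3) for v in e],'ang',np.degrees(np.arctan2(L[1],L[0])).round(1))
look(*sys.argv[1:3])
E
python3 look.py red wrist2.png
```

```text
[0.454  0.3712 0.2187] tooly ang 71.1 q6 [ 0.48  0.22  1.59 -0.    1.33 -0.76] 7.95
[ 296    0   73   54 2439] [0.3274 0.4641] [np.float32(0.043), np.float32(0.064)] ang 71.1
[ 147   60   44   99 1993] [0.347  0.2931] [np.float32(0.092), np.float32(0.026)] ang -12.7
[ 267  117   33  132 3452] [0.455  0.3743] [np.float32(0.142), np.float32(0.032)] ang -19.9
[ 478  177   82   52 2133] [0.5496 0.612 ] [np.float32(0.029), np.float32(0.109)] ang 50.0
[ 468  322   92   78 2397] [0.7508 0.5945] [np.float32(0.04), np.float32(0.178)] ang 31.2
```

View pics/wrist2.png

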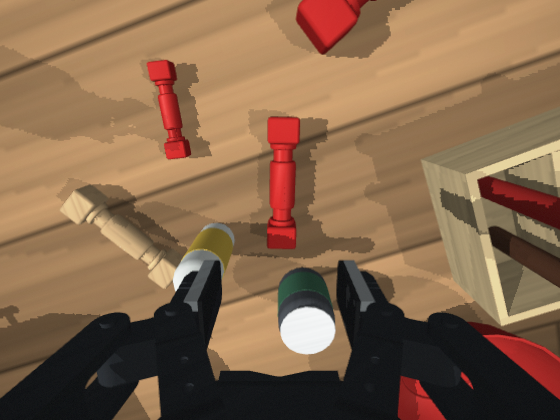

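The middle red spindle shows at (283,185), length 142 mm, aligned with the fingers. The glue bottle at (205,255) and tin at (305,310) are clear of the descent path.

Emit:
{"api": "move_arm", "payload": {"plan": [0.02,0.05,-1,0,0,-0.015,0.02,0.05,-2,0,0,-0.015,0.02,0.05,-3,0,0,-0.015,0.02,0.05,-3.7,0,0,-0.015,0.02,0.05,-4.1,0,0,-0.015,0.02,0.05,-4.26,0,0,-0.015,0.02,0.05,-4.26,0,0,-0.015]}}

```text
time_s: 8.82
eef_pos: [0.4556, 0.3746, 0.0062]
eef_rot: [0.001, 0.171, 0.985, 0.0]
wrist_force: [-0.1, 0.6, 0.0]
opening: 0.643
grasp_force: 0.0
```

Emit:
{"api": "move_arm", "payload": {"plan": [0,0,0,0,0,0,0,0,0,0,0,0,0,0,0,0,0,0,0,0,0,0,0,0], "grip": 27.8}}

```text
time_s: 9.32
eef_pos: [0.4556, 0.375, 0.0062]
eef_rot: [0.001, 0.171, 0.985, 0.001]
wrist_force: [0.5, 0.8, 4.0]
opening: 0.324
grasp_force: 2.6
```

Emit:
{"api": "move_arm", "payload": {"plan": [0,0,0,0,0,0,0,0,0,0,0,0], "grip": 26.8}}

```text
time_s: 9.57
eef_pos: [0.4556, 0.3751, 0.0062]
eef_rot: [0.001, 0.171, 0.985, 0.001]
wrist_force: [0.6, -0.1, 6.6]
opening: 0.319
grasp_force: 19.5
```

Emit:
{"api": "move_arm", "payload": {"plan": [0,0,0.1,0,0,0,0,0,0.5,0,0,0,0,0,1.3,0,0,0,0,0,2.3,0,0,0,0,0,3.3,0,0,0,0,0,4.1,0,0,0,0.1,-0.3,4.5,0,0,0.05,0.3,-0.9,4.6,0,0,0.1,0.5,-1.7,4.6,0,0,0.15,0.8,-2.6,4.6,0,0,0.2]}}

```text
time_s: 10.82
eef_pos: [0.4945, 0.2437, 0.2365]
eef_rot: [0.0, 0.07, 0.998, 0.0]
wrist_force: [0.7, 0.3, -1.6]
opening: 0.321
grasp_force: 19.3
```

Emit:
{"api": "move_arm", "payload": {"plan": [0.25,-0.9,0,0,0,0.05,0.5,-1.8,0,0,0,0.1,0.75,-2.7,0,0,0,0.145,1,-3.6,0,0,0,0.145,1.25,-4.5,0,0,0,0.145,1.5,-5.4,0,0,0,0.145,1.75,-6.2,0,0,0,0.145,2,-6.9,0,0,0,0.145,2.1,-7.3,0,0,0,0.145,2.1,-7.35,0,0,0,0.145]}}

```text
time_s: 12.08
eef_pos: [0.5996, -0.1236, 0.2355]
eef_rot: [-0.0, 0.0, 1.0, 0.0]
wrist_force: [0.2, -0.3, -0.8]
opening: 0.316
grasp_force: 19.3
```

```bash
python3 - <<'E'
from h import *
import pickle
c=cam('wrist','wrist3.png'); pickle.dump(c,open('w3.pkl','wb'));o=ctrl.get_obs()
T=R.from_quat(o['eef_rot'],scalar_first=True).as_matrix()
print(o['eef_pos'],np.degrees(np.arctan2(T[1,1],T[0,1])),o['grasp_force'],o['q'].round(2),c['origin'])
P=[(.6,-.1225,.094),(.6,-.2495,.094),(.503,-.1225,.15),(.697,-.1225,.164)]
print(proj(c,P).round(0).tolist())
E
```

```text
[ 0.59941252 -0.12289966  0.23544438] 90.03644242899645 19.324866235256195 [-0.4   0.26  1.51  0.    1.38 -1.97] [ 0.52387313 -0.12394707  0.37821087]
[[280.0, 200.0], [140.0, 199.0], [281.0, 78.0], [280.0, 342.0]]
```

View pics/wrist3.png

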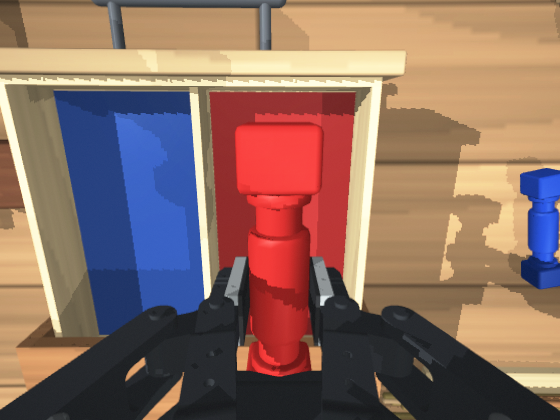

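The red bay spans columns 215–350, with the spindle central at about column 281. Spindle and bay are aligned, so I'll lower it.

Emit:
{"api": "move_arm", "payload": {"plan": [0,0,-0.3,0,0,0,0,0,-0.9,0,0,0,0,0,-1.5,0,0,0,0,0,-2,0,0,0,0,0,-2.35,0,0,0,0,0,-2.55,0,0,0,0,0,-2.62,0,0,0,0,0,-2.62,0,0,0]}}

```text
time_s: 13.12
eef_pos: [0.6002, -0.1231, 0.1048]
eef_rot: [0.0, -0.001, 1.0, -0.0]
wrist_force: [-0.3, -0.2, -1.0]
opening: 0.314
grasp_force: 19.3
```

Emit:
{"api": "move_arm", "payload": {"plan": [0,0,-0.01,0,0,0,0,0,-0.02,0,0,0,0,0,-0.03,0,0,0,0,0,-0.04,0,0,0,0,0,-0.05,0,0,0,0,0,-0.05,0,0,0]}}

```text
time_s: 13.88
eef_pos: [0.5997, -0.123, 0.1017]
eef_rot: [-0.0, -0.001, 1.0, 0.0]
wrist_force: [0.5, 0.5, -0.5]
opening: 0.317
grasp_force: 19.3
```

Emit:
{"api": "move_arm", "payload": {"plan": [0,0,-0.01,0,0,0,0,0,-0.02,0,0,0,0,0,-0.025,0,0,0,0,0,-0.03,0,0,0]}}

```text
time_s: 14.38
eef_pos: [0.5998, -0.123, 0.1003]
eef_rot: [0.0, -0.001, 1.0, -0.0]
wrist_force: [-0.6, 0.7, 1.7]
opening: 0.321
grasp_force: 19.4
```

Contact has begun. I'll release gently.

Emit:
{"api": "move_arm", "payload": {"plan": [0,0,-0.01,0,0,0,0,0,-0.01,0,0,0], "grip": 27.6}}

```text
time_s: 14.62
eef_pos: [0.5998, -0.123, 0.1002]
eef_rot: [0.0, -0.001, 1.0, -0.0]
wrist_force: [-2.3, 0.8, 4.0]
opening: 0.324
grasp_force: 7.8
```

Emit:
{"api": "move_arm", "payload": {"plan": [0,0,0,0,0,0,0,0,0,0,0,0,0,0,0,0,0,0], "grip": 46}}

```text
time_s: 15.0
eef_pos: [0.5998, -0.123, 0.0997]
eef_rot: [-0.0, -0.001, 1.0, 0.0]
wrist_force: [0.4, -0.3, -0.4]
opening: 0.541
grasp_force: 0.0
```

Emit:
{"api": "move_arm", "payload": {"plan": [0,0,0.3,0,0,0,0,0,0.9,0,0,0,0,0,1.7,0,0,0,0,0.3,2.3,0,0,-0.1,0.1,1,2.6,0,0,-0.15,0.2,1.8,2.6,0,0,-0.2,0.4,2.7,2.6,0,0,-0.22,0.6,3.6,2.6,0,0,-0.22,0.8,4.5,2.6,0,0,-0.22,0.9,5.2,2.6,0,0,-0.22]}}

```text
time_s: 16.25
eef_pos: [0.6452, 0.139, 0.2312]
eef_rot: [0.001, 0.109, 0.994, 0.0]
wrist_force: [-0.7, -0.3, -1.0]
opening: 0.542
grasp_force: 0.0
```

Emit:
{"api": "move_arm", "payload": {"plan": [0.1,0.4,0,0,0,0.15,0.24,0.8,0,0,0,0.3,0.24,0.94,0,0,0,0.443,0.24,0.94,0,0,0,0.443], "grip": 55}}

```text
time_s: 16.75
eef_pos: [0.6569, 0.1847, 0.2308]
eef_rot: [0.0, -0.112, 0.994, -0.0]
wrist_force: [-0.0, 0.6, 0.2]
opening: 0.645
grasp_force: 0.0
```

```bash
python3 look.py blue wrist4.png; python3 -c "
from h import *
cam('top','top2.png')"
```

```text
[0.6569 0.1842 0.2306] tooly ang 102.7 q6 [ 0.1   0.42  1.31 -0.    1.41 -1.69] 16.8
[ 266  119   30  126 3080] [0.6581 0.1867] [np.float32(0.031), np.float32(0.14)] ang 12.9
```

View pics/wrist4.png

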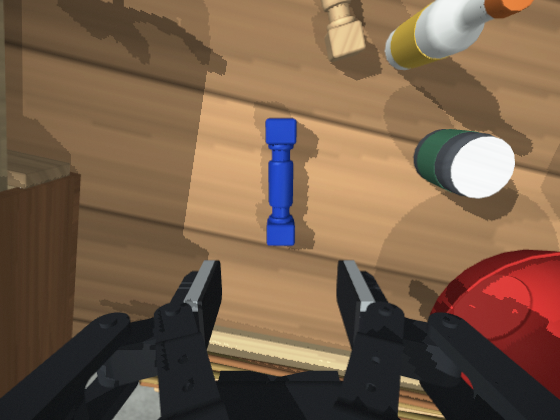

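The blue spindle is centred at (281,182), 140 mm long and alone between the fingers. Descend and grip.

Emit:
{"api": "move_arm", "payload": {"plan": [0.02,0.05,-1,0,0,0,0.02,0.05,-2,0,0,0,0.02,0.05,-3,0,0,0,0.02,0.05,-3.8,0,0,0,0.02,0.05,-4.3,0,0,0,0.02,0.05,-4.48,0,0,0,0.02,0.05,-4.5,0,0,0,0.02,0.05,-4.5,0,0,0]}}

```text
time_s: 17.85
eef_pos: [0.659, 0.1865, 0.0065]
eef_rot: [0.001, -0.112, 0.994, -0.0]
wrist_force: [-0.4, 0.7, -0.0]
opening: 0.643
grasp_force: 0.0
```

Emit:
{"api": "move_arm", "payload": {"plan": [0,0,0,0,0,0,0,0,0,0,0,0,0,0,0,0,0,0,0,0,0,0,0,0], "grip": 27.8}}

```text
time_s: 18.35
eef_pos: [0.6584, 0.1867, 0.0056]
eef_rot: [0.001, -0.112, 0.994, 0.0]
wrist_force: [0.5, 1.4, 4.2]
opening: 0.327
grasp_force: 2.6
```

Emit:
{"api": "move_arm", "payload": {"plan": [0,0,0,0,0,0,0,0,0,0,0,0], "grip": 26.8}}

```text
time_s: 18.6
eef_pos: [0.6585, 0.1867, 0.0057]
eef_rot: [0.001, -0.112, 0.994, 0.0]
wrist_force: [-0.5, 0.6, 6.4]
opening: 0.321
grasp_force: 19.7
```

Emit:
{"api": "move_arm", "payload": {"plan": [0,0,0.1,0,0,0,0,0,0.5,0,0,0,0,0,1.3,0,0,0,0,0,2.3,0,0,0,0,0,3.3,0,0,0,0,-0.1,4.1,0,0,0,-0.1,-0.6,4.5,0,0,-0.05,-0.2,-1.3,4.6,0,0,-0.1,-0.3,-2.1,4.6,0,0,-0.15,-0.4,-3,4.6,0,0,-0.2]}}

```text
time_s: 19.85
eef_pos: [0.6374, 0.0357, 0.2361]
eef_rot: [0.001, -0.012, 1.0, -0.0]
wrist_force: [0.4, 0.4, -1.4]
opening: 0.319
grasp_force: 19.5
```

Emit:
{"api": "move_arm", "payload": {"plan": [-0.15,-0.9,0,0,0,-0.025,-0.3,-1.8,0,0,0,-0.025,-0.45,-2.7,0,0,0,-0.025,-0.6,-3.6,0,0,0,-0.025,-0.7,-4.4,0,0,0,-0.025,-0.77,-5.1,0,0,0,-0.025,-0.77,-5.5,0,0,0,-0.025,-0.77,-5.72,0,0,0,-0.025,-0.77,-5.72,0,0,0,-0.025]}}

```text
time_s: 20.98
eef_pos: [0.5994, -0.2493, 0.2349]
eef_rot: [0.0, 0.0, 1.0, 0.0]
wrist_force: [0.1, -0.7, -1.2]
opening: 0.323
grasp_force: 19.5
```

```bash
python3 - <<'E'
from h import *
c=cam('wrist','wrist5.png');o=ctrl.get_obs()
T=R.from_quat(o['eef_rot'],scalar_first=True).as_matrix()
print(o['eef_pos'],np.degrees(np.arctan2(T[1,1],T[0,1])),o['grasp_force'],o['q'].round(2))
E
```

```text
[ 0.59944926 -0.24859219  0.23477433] 89.9873639031921 19.469139575958252 [-0.58  0.34  1.4   0.    1.4  -2.15]
```

View pics/wrist5.png

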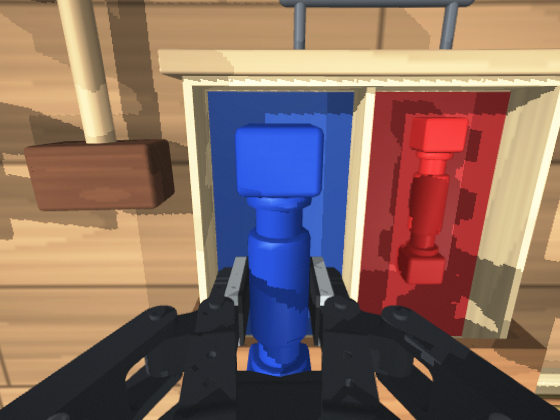

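The red spindle lies flat in its bay at (432,200), and the blue one is centred over its own bay (columns 210–352). Lower it.

Emit:
{"api": "move_arm", "payload": {"plan": [0,0,-0.3,0,0,0,0,0,-0.9,0,0,0,0,0,-1.5,0,0,0,0,0,-2,0,0,0,0,0,-2.35,0,0,0,0,0,-2.55,0,0,0,0,0,-2.62,0,0,0,0,0,-2.62,0,0,0]}}

```text
time_s: 22.02
eef_pos: [0.5997, -0.2497, 0.1044]
eef_rot: [0.0, 0.0, 1.0, -0.0]
wrist_force: [-0.8, -0.5, -0.8]
opening: 0.319
grasp_force: 19.5
```

Emit:
{"api": "move_arm", "payload": {"plan": [0,0,-0.01,0,0,0,0,0,-0.02,0,0,0,0,0,-0.03,0,0,0,0,0,-0.04,0,0,0,0,0,-0.05,0,0,0,0,0,-0.06,0,0,0]}}

```text
time_s: 22.78
eef_pos: [0.5992, -0.2495, 0.1007]
eef_rot: [-0.0, 0.0, 1.0, 0.0]
wrist_force: [0.4, -0.5, -1.3]
opening: 0.316
grasp_force: 19.5
```

Emit:
{"api": "move_arm", "payload": {"plan": [0,0,-0.01,0,0,0,0,0,-0.02,0,0,0,0,0,-0.02,0,0,0]}}

```text
time_s: 23.15
eef_pos: [0.5993, -0.2495, 0.0998]
eef_rot: [0.0, 0.0, 1.0, 0.0]
wrist_force: [0.6, 0.6, -0.8]
opening: 0.312
grasp_force: 19.5
```

Emit:
{"api": "move_arm", "payload": {"plan": [0,0,-0.01,0,0,0,0,0,-0.015,0,0,0,0,0,-0.02,0,0,0]}}

```text
time_s: 23.52
eef_pos: [0.5994, -0.2495, 0.0996]
eef_rot: [0.0, 0.0, 1.0, -0.0]
wrist_force: [-2.5, 2.6, 6.7]
opening: 0.32
grasp_force: 20.1
```

Contact at 6.7 N. Release and rise.

Emit:
{"api": "move_arm", "payload": {"plan": [0,0,0,0,0,0,0,0,0,0,0,0], "grip": 27.6}}

```text
time_s: 23.78
eef_pos: [0.5995, -0.2495, 0.0996]
eef_rot: [0.0, 0.0, 1.0, -0.0]
wrist_force: [-2.7, 1.7, 5.3]
opening: 0.323
grasp_force: 8.0
```

Emit:
{"api": "move_arm", "payload": {"plan": [0,0,0,0,0,0,0,0,0,0,0,0,0,0,0,0,0,0], "grip": 46}}

```text
time_s: 24.15
eef_pos: [0.5992, -0.2494, 0.0985]
eef_rot: [-0.0, 0.0, 1.0, 0.0]
wrist_force: [-0.3, 0.0, -0.3]
opening: 0.541
grasp_force: 0.0
```

Emit:
{"api": "move_arm", "payload": {"plan": [0,0,0.3,0,0,0,0,0,0.9,0,0,0,0,0,1.7,0,0,0,0,0,2.6,0,0,0,-0.8,0.8,3,0,0,0,-1.7,1.7,3,0,0,0,-2.6,2.6,3,0,0,0,-3.5,3.5,3,0,0,0,-4,4,3,0,0,0,-4,4,3,0,0,0]}}

```text
time_s: 25.4
eef_pos: [0.3983, -0.0481, 0.2499]
eef_rot: [0.001, -0.001, 1.0, -0.0]
wrist_force: [0.6, 0.0, 0.8]
opening: 0.543
grasp_force: 0.0
```

```bash
python3 - <<'E'
from h import *
c=cam('top','top3.png'); o=ctrl.get_obs(); print(o['time_s'],o['eef_pos'])
E
```

```text
25.45 [ 0.39948318 -0.04916051  0.25017776]
```

View pics/top3.png

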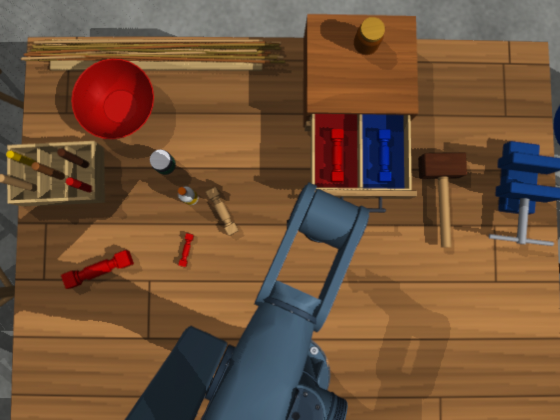

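Red lies at (338,155) and blue at (385,155), each in its own bay, and the bystanders are where they were. A quick numeric check of the drawer before handing in.

```bash
python3 - <<'E'
from h import *
c=cam('top'); im=c['pixels'].astype(int)
p=proj(c,[(.4515,-.2446,.126),(.4515,-.235,.126)]); print(p.round(1).tolist())
x=int(p[1,0]); print([(r,im[r,x-1:x+2].mean().round(0)) for r in range(200,220)])
print(ctrl.hand_in())
E
```

```text
[[383.5, 209.8], [379.8, 209.8]]
[(200, np.float64(53.0)), (201, np.float64(54.0)), (202, np.float64(54.0)), (203, np.float64(53.0)), (204, np.float64(54.0)), (205, np.float64(54.0)), (206, np.float64(54.0)), (207, np.float64(53.0)), (208, np.float64(48.0)), (209, np.float64(55.0)), (210, np.float64(61.0)), (211, np.float64(57.0)), (212, np.float64(57.0)), (213, np.float64(75.0)), (214, np.float64(76.0)), (215, np.float64(77.0)), (216, np.float64(77.0)), (217, np.float64(78.0)), (218, np.float64(79.0)), (219, np.float64(78.0))]
the job is handed in; nothing more can be done
None
```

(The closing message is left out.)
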